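# Pack the last jar and lid the crate

## Task

Stand the loose jar upright in the one empty compartment of the small wooden crate, then lower the crate's plywood lid over its two dowels, wide hole over the thick dowel, until it lies flush on the rim. Drop neither the jar nor the lid, keep the three packed jars standing, and leave everything else on the table where it is.

Things in the scene. Friction and masses are not known exactly. Their poses are not given: they have to be found in the camera images.
- crate: small open wooden crate, fixed, outer size 270 (x) x 210 (y) x 100 mm tall; end boards (at +x, -x) 24 mm, sides 9 mm, floor 8 mm thick. Crossed dividers (6 mm, tops 53 mm above the table) make four compartments 108 x 93 mm, centred at x = +-57, y = +-49.5 mm. Two tapered dowels rise 24 mm above the end boards. Origin: centre of the underside
- crate_rim (a point): centre of the crate's mouth, at rim height, 100 mm above the table
- thick_dowel (a point): tip of the thick dowel, 16 mm in diameter, on the middle of the crate's +x end board; 124 mm above the table
- thin_dowel (a point): tip of the thin dowel, 10 mm in diameter, on the middle of the crate's -x end board; 124 mm above the table
- lid: the crate's plywood lid, at first flat on the table, right way up: board 300 (x) x 216 (y) x 12 mm, two through holes on its long middle line, and on top in the middle a wooden grip bar 100 mm long (x), 22 mm wide (y), from 12 to 48 mm above the underside. About 0.45 kg. Origin: centre of the underside
- wide_hole (a point): centre of the lid's wide hole (19 mm, for the thick dowel) at the underside, 123 mm from the lid's centre towards its +x end
- narrow_hole (a point): centre of the lid's narrow hole (13 mm, for the thin dowel) at the underside, 123 mm from the lid's centre towards its -x end
- lid_grip (a point): middle of the lid's grip bar, 36 mm above the lid's underside
- jar: the loose jar, standing on the table outside the crate: amber glass with a metal cap, 48 mm in diameter, 75 mm tall, about 0.2 kg. Origin: centre of its underside
- pad: thin loose cork pad, 96 x 82 x 5 mm, lying on the floor of the one empty compartment, which it nearly fills. Origin: centre of its underside
- packed_a: one of the three jars already standing in the crate, same size as the loose jar. Origin: centre of its underside
- packed_b: one of the three jars already standing in the crate, same size as the loose jar. Origin: centre of its underside
- packed_c: one of the three jars already standing in the crate, same size as the loose jar. Origin: centre of its underside
- mug: bystander: white mug with handle, 78 mm wide, 90 mm tall. Origin: centre of its underside
- can: bystander: food can, 74 mm wide, 100 mm tall. Origin: centre of its underside
- marker: bystander: thick marker pen lying flat, 132 mm long, 20 mm thick. Origin: centre of its underside
- tape: bystander: roll of paper tape lying flat, 90 mm wide, 40 mm tall. Origin: centre of its underside
- stapler: bystander: stapler, 130 x 32 mm, 55 mm tall. Origin: centre of its underside
- loaf: bystander: loaf in a brown paper pack, 160 x 95 mm, 85 mm tall. Origin: centre of its underside
Not all that is in view belongs to the job. What is shaped like the packed_b but black is not meant. Leave any turquoise look-alike of the packed_a alone.

How it is judged:
By the outcome, as a careful person would: the job done as asked, in the order asked, and still so for the second after the job is handed in, with the robot touching nothing.
It also fails if it takes over 64 s, if anything falls off the work surface, if the arm or the gripper's body presses on something with over 40 N, if the wrist force passes 120 N, or if a joint passes its speed limit or range.

## Robot

A 6-joint arm with a two-finger parallel gripper is mounted at the origin on the work surface. World frame = base frame: x ahead of the robot, y to its left, z up, the work surface at z = 0. Lengths are in m, angles in degrees, forces in N, time in s.
With the tool pointing down it reaches from about 0.4 to 0.825 m from the base axis. Payload 7 kg.
Tool frame: the origin (TCP) lies on the centre line of the jaws, within the pads' length; the fingertips stand 19 mm ahead of it and the grasp point (between the pads) is the TCP; z points along the fingers, y is the line along which they close (so a half turn about z gives the same grasp; the last joint's range is limited). The gripper opens to 88 mm and grips with 3 to 60 N. Pads are 19 mm wide; open, the fingers measure 130 mm over their backs; the gripper's body (78 mm by 193 mm) begins 47 mm behind the grasp point.
Start: joints at [91.507, 20.546, 0.682, 0, -70.136, -16.507], TCP at [0.175, 0.652, 0.214] pointing down, gripper open.
Joint ranges: [-176.03, 176.03], [-82.01, 121.73], [-58.28, 71.71], [-173.87, 95.51], [-174.79, -0.11], [-173.66, 173.66]. Speed limits (degrees/s): [136.94, 136.94, 172.46, 180, 180, 180].

## Interface

Orientations are given as [roll, pitch, yaw] about the fixed x, y, z axes, in that order (R = Rz(yaw) Ry(pitch) Rx(roll)).
In Python, from plant import ctrl gives the robot as it stands.
- The arm moves only by the tool move_arm, never from a script. Its argument "motion" is a list of rows, each a list of 3 entries, a list of its own where there are three numbers: the shift along the tool's x, y, z in mm, then the turn, a rotation vector about the tool's x, y, z in degrees, then the closure, from 0 (fully open) to 1 (shut). A call has 1 to 10 rows; each row is the pose to reach, as a shift and turn from the pose commanded when the call began, along the tool's axes at that moment; what a row does not reach only later rows make up. A row lasts 1/12 s, in which the tool goes at most 41.7 mm and 7.16 degrees, less where a joint would pass 70% of its speed; a pose out of reach is approached as far as the arm can. A call with a gripper value outside its range is refused whole. The fingers move at their own pace and stop on an object; the grip force is fixed at half the most. Time passes only in rows, so rows that repeat a pose let the fingers close. It gives the time, the measured TCP pose, the force, the opening and the grip force at its end, in the units of the state.
- ctrl.get_obs(): the state, without advancing time (a new reading comes with each control period).
- ctrl.snapshot(name): name is "scene" or "top" or "wrist"; returns a dict with "color" (420x560x3 uint8, blue, green, red), "camera_matrix" (3x3 intrinsics, pixels), "cam_to_world" (4x4, takes a point from camera to world coordinates). Camera axes: x right, y up, looking along -z (the intrinsics and any distortion apply to the point x, -y, -z); pixel columns grow to the right and rows downward; lengths in m; the calibration is good to about 2 mm. The wrist camera is an equidistant fisheye: a pixel r from the principal point sees the ray r / f radians off the axis. A picture is of the moment at which its call begins. There is no depth.
- ctrl.close_job(): hands the job in; it is judged then, once.
The state is a dict: "clock": time; "joint_pos": joint angles; "qvel": joint speeds; "tau": joint torques, N m; "tool_pos": TCP position; "orientation": TCP orientation; "force": force on the tool from outside, world axes, zero at the start; "moment": the same for the moment, N m; "opening": finger opening in m; "gripper_force": force on a finger pad.
Only numpy, scipy, OpenCV 4.12 (cv2) and the standard library are available. Lean on these libraries where they do the work, as an engineer would, in place of code of your own. Each camera call takes 0.05 s, during which the arm holds its last target. There are 200 camera calls.

## Working session

There is one attempt and no reset: what is moved stays moved. The work goes in short steps, Python scripts to look and compute and a tool call to move; the robot and the scene stay as the last step left them, time stands still between calls to the robot, and variables do not carry over. Pictures are saved under pics/ and viewed, at most 10 in all, crops included, and the job is handed in when it is done.

Besides the shell and the picture viewer there is one more tool, called in YAML: its name, and indented under it one key for each argument. move_arm: Moves the arm, as the interface text tells. Its arguments: {"type":"object","properties":{"motion":{"type":"array"}},"required":["motion"]}

```bash
mkdir -p pics; ls
python3 - <<'E'
from plant import ctrl
import cv2,pickle
d={}
for n in("scene","top","wrist"):
    s=ctrl.snapshot(n); d[n]=s; cv2.imwrite(f"pics/{n}0.png",s["color"])
    print(n,s["camera_matrix"].round(1).tolist(),s["cam_to_world"].round(3).tolist(),[k for k in s])
pickle.dump(d,open("s0.pkl","wb"))
print(ctrl.get_obs())
E
```

```text
pics
scene [[516.0, 0.0, 288.7], [0.0, 516.0, 213.5], [0.0, 0.0, 1.0]] [[0.012, -0.758, 0.652, 1.577], [1.0, -0.001, -0.02, -0.043], [0.016, 0.653, 0.758, 1.28], [0.0, 0.0, 0.0, 1.0]] ['color', 'camera_matrix', 'cam_to_world']
top [[513.1, 0.0, 272.0], [0.0, 513.1, 210.8], [0.0, 0.0, 1.0]] [[0.008, 0.98, -0.198, 0.228], [-1.0, 0.008, 0.001, -0.006], [0.003, 0.198, 0.98, 1.652], [0.0, 0.0, 0.0, 1.0]] ['color', 'camera_matrix', 'cam_to_world']
wrist [[325.2, 0.0, 280.7], [0.0, 325.2, 212.9], [0.0, 0.0, 1.0]] [[-0.259, 0.929, 0.265, 0.246], [-0.966, -0.249, -0.07, 0.632], [0.001, -0.274, 0.962, 0.384], [0.0, 0.0, 0.0, 1.0]] ['color', 'camera_matrix', 'cam_to_world']
{'clock': 0.15, 'joint_pos': array([ 9.15057812e+01,  2.05813458e+01,  6.45173418e-01, -1.38357328e-02,
       -7.01354487e+01, -1.65045969e+01]), 'qvel': array([-0.08597184, -0.12134855,  0.16482907,  0.08129175,  0.00252796,
       -0.0826891 ]), 'tau': array([-1.28118078e-03, -5.83275640e+01,  2.93293977e+01,  7.00115830e+00,
        8.84074514e-03, -1.10227470e-04]), 'tool_pos': array([0.17464872, 0.65161338, 0.21374294]), 'orientation': array([ 1.79927634e+02, -7.87645130e-03, -1.50035202e+01]), 'force': array([-0.40826865,  0.19229594, -0.84817323]), 'moment': array([ 0.00415257, -0.00398255,  0.01641339]), 'gripper_force': 0.0, 'opening': 0.08745579304029204}
```

View pics/top0.png

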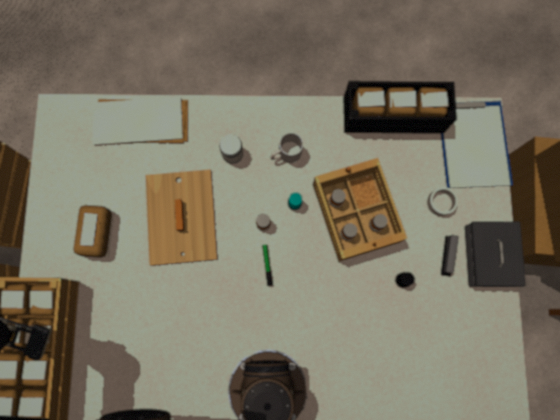

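View pics/scene0.png

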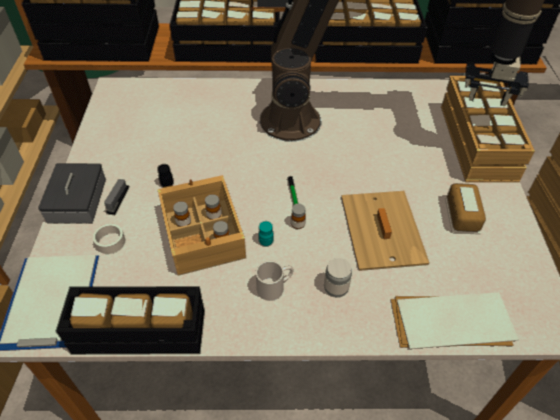

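Jar candidates are the grey-capped amber jar at top (263,221) / scene (298,216), the turquoise one at top (295,200) and the black one at top (404,280). The amber one fits the description, since turquoise and black are excluded. I'll confirm it in an enlarged crop, along with the crate dowels and lid holes.

Run:
```python
import cv2,pickle,numpy as np
d=pickle.load(open("s0.pkl","rb"))
t=d["top"]["color"];s=d["scene"]["color"]
r=lambda i,f:cv2.resize(i,None,fx=f,fy=f,interpolation=cv2.INTER_CUBIC)
a=r(t[150:270,305:415],3.6)[:300]; 
c=np.zeros((600,800,3),np.uint8)
def put(im,x,y): c[y:y+im.shape[0],x:x+im.shape[1]]=im[:600-y,:800-x]
put(r(t[155:265,310:410],4),0,0)      # 400x440
put(r(t[165:270,140:222],3.8),410,0)     # 312x399
put(r(s[165:245,250:320],2),0,440)
put(r(s[172:272,155:245],2),180,400)
put(r(s[185:270,340:430],2),420,400)
put(r(t[190:240,245:310],2.8),610,410)
cv2.imwrite("pics/c1.png",c)
```

```text
(no output)
```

View pics/c1.png

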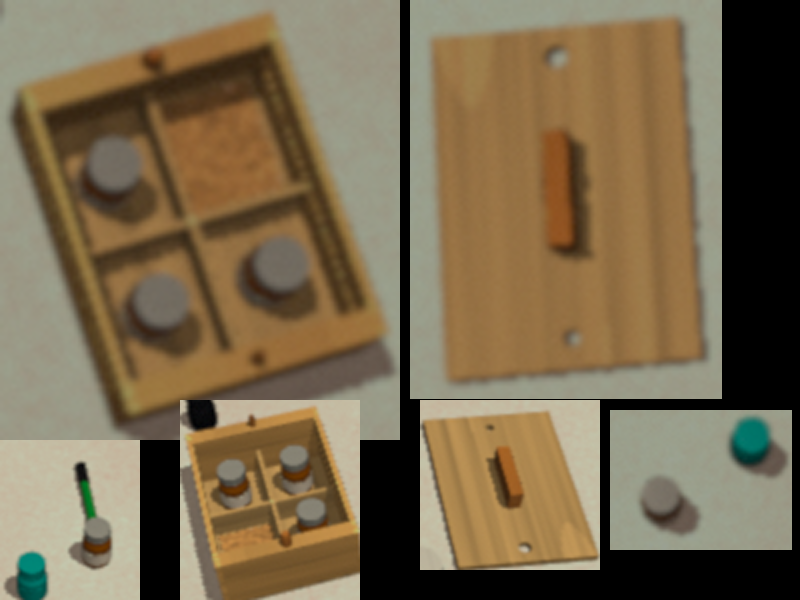

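The crop confirms it. The amber glass jar with grey cap at top (263,221) is the loose jar. The empty compartment is the far right one, with the cork pad. The thick dowel is at the far end, about (348,169), and the thin one about (374,244). The lid's wide hole is at the far end, about (179,180), the narrow one about (183,254).

```bash
cat > h.py <<'E'
import cv2,numpy as np
from scipy.spatial.transform import Rotation as R
def ray(s,p,fish=False):
    K=s["camera_matrix"];T=s["cam_to_world"]
    x=(p[0]-K[0,2])/K[0,0];y=(p[1]-K[1,2])/K[1,1]
    if fish:
        r=np.hypot(x,y);k=np.sin(r)/r if r>1e-9 else 1
        v=np.array([x*k,-y*k,-np.cos(r)])
    else: v=np.array([x,-y,-1.])
    return T[:3,3],T[:3,:3]@v
def onz(s,p,z,fish=False):
    o,v=ray(s,p,fish);return o+v*(z-o[2])/v[2]
def proj(s,P,fish=False):
    K=s["camera_matrix"];T=s["cam_to_world"]
    c=T[:3,:3].T@(np.asarray(P)-T[:3,3]);x,y,z=c[0],-c[1],-c[2]
    if fish:
        h=np.hypot(x,y);t=np.arctan2(h,z);u=np.array([x,y])/h*t
    else: u=np.array([x,y])/z
    return u*K[0,0]+K[:2,2]
def blob(mask,roi,show=True):
    x0,y0,x1,y1=roi;m=np.zeros_like(mask);m[y0:y1,x0:x1]=mask[y0:y1,x0:x1]
    n,l,st,c=cv2.connectedComponentsWithStats(m.astype(np.uint8))
    if n<2:return None
    i=1+np.argmax(st[1:,4]);return c[i],st[i],l==i
def tool(obs):
    return np.array(obs["tool_pos"]),R.from_euler("xyz",obs["orientation"],degrees=True).as_matrix()
E
python3 - <<'E'
import pickle;from h import *
d=pickle.load(open("s0.pkl","rb"));t=d["top"];s=d["scene"]
def hsv(i):return cv2.cvtColor(i,cv2.COLOR_BGR2HSV).astype(int)
H=hsv(t["color"]);red=(H[...,0]<12)&(H[...,1]>140)&(H[...,2]>60)
for n,roi,z in(("grip",(170,190,190,240),.048),("thick",(340,162,356,176),.120),("thin",(368,238,381,250),.120)):
    b=blob(red,roi)
    print(n,b and (b[0],b[1],onz(t,b[0],z)))
b=blob(red,(170,190,190,240));ys,xs=np.nonzero(b[2]);P=np.array([onz(t,p,.048)[:2] for p in zip(xs,ys)])
w,v=np.linalg.eigh(np.cov(P.T));v=v[:,1];print("grip yaw",np.degrees(np.arctan(v[1]/v[0])))
print("holes",onz(t,(179,179.5),.012),onz(t,(182.7,253.9),.012))
print("dowel manual",onz(t,(348.3,169.3),.122),onz(t,(374.5,244),.122))
cap=(H[...,1]<60)&(H[...,2]<150)
for n,roi,z in(("jar",(253,210,272,229),.075),):
    g=(abs(t["color"].astype(int)-np.array(t["color"][221,263],int)).sum(2)<45)
    b=blob(g,roi);print(n,b[0],b[1],onz(t,b[0],z))
Hs=hsv(s["color"]);g=(abs(s["color"].astype(int)-np.array(s["color"][210,298],int)).sum(2)<45)
b=blob(g,(288,200,310,218));print(b[0],b[1],onz(s,b[0],.075))
reds=(Hs[...,0]<12)&(Hs[...,1]>140)&(Hs[...,2]>60)
b=blob(reds,(370,200,400,245));print("grip s",b[0],b[1],onz(s,b[0],.042))
E
```

```text
grip None
thick None
thin NoneTraceback (most recent call last):
  File "<stdin>", line 8, in <module>
TypeError: 'NoneType' object is not subscriptable
```

```bash
cat > m1.py <<'E'
import pickle;from h import *
d=pickle.load(open("s0.pkl","rb"));t=d["top"];s=d["scene"]
def hsv(i):return cv2.cvtColor(i,cv2.COLOR_BGR2HSV).astype(int)
H=hsv(t["color"]);print(H[215,179],H[169,348],H[244,374],H[215,160],H[221,263],H[216,263],H[221,270],H[233,263])
red=(H[...,0]<14)&(H[...,1]>120)&(H[...,2]>50)
for n,roi,z in(("grip",(170,190,190,240),.048),("thick",(340,162,356,176),.120),("thin",(368,238,381,250),.120)):
    b=blob(red,roi)
    print(n,b and (b[0],b[1],onz(t,b[0],z)))
    if b and n=="grip":
        ys,xs=np.nonzero(b[2]);P=np.array([onz(t,p,.048)[:2] for p in zip(xs,ys)])
        w,v=np.linalg.eigh(np.cov(P.T));v=v[:,1];print("grip yaw",np.degrees(np.arctan(v[1]/v[0])))
print("holes",onz(t,(179,179.5),.012),onz(t,(182.7,253.9),.012))
print("dowel manual",onz(t,(348.3,169.3),.122),onz(t,(374.5,244),.122))
for i,p,roi,n in((t,(263,221),(253,210,274,231),"jar t"),(s,(298,210),(288,200,310,218),"jar s")):
    c=i["color"].astype(int);g=abs(c-c[p[1],p[0]]).sum(2)<60
    b=blob(g,roi);print(n,b[0],b[1],onz(i,b[0],.075))
E
python3 m1.py
```

```text
[ 13 193 144] [ 13 200 111] [ 15 191  84] [ 17 139 152] [ 19  40 122] [ 19  44 123] [17 59 90] [ 32  29 140]
grip (array([179.57731959, 216.90721649]), array([176, 202,   8,  29,  97], dtype=int32), array([0.53018425, 0.28563959, 0.048     ]))
grip yaw 6.7739981232146285
thick (array([347.55555556, 169.22222222]), array([347, 167,   2,   5,   9], dtype=int32), array([ 0.67118939, -0.24120328,  0.12      ]))
thin None
holes [0.66256799 0.2995228  0.012     ] [0.41640019 0.27695984 0.012     ]
dowel manual [ 0.67038049 -0.24319576  0.122     ] [ 0.43814472 -0.31685743  0.122     ]
jar t [262.53459119 220.00628931] [255 213  19  18 159] [0.51734404 0.02123181 0.075     ]
jar s [298.13793103 208.21551724] [291 200  15  15 116] [0.51708868 0.01799774 0.075     ]
```

```bash
cat >> h.py <<'E'
def delta(pos,yaw,obs=None):
    if obs is None:
        from plant import ctrl;obs=ctrl.get_obs()
    p,M=tool(obs);T=R.from_euler("xyz",[180,0,yaw],degrees=True).as_matrix()
    print("shift",(M.T@(np.array(pos)-p)*1e3).round(1),"turn",R.from_matrix(M.T@T).as_rotvec(degrees=True).round(2))
E
python3 -c "
from h import *
delta([.517,.02,.214],-107.4)
from plant import ctrl; print(R)
p,M=tool(ctrl.get_obs()); print(M.round(3))"
```

```text
shift [4.942e+02 5.215e+02 5.000e-01] turn [ 5.00e-02 -6.00e-02  9.24e+01]
<class 'scipy.spatial.transform._rotation.Rotation'>
[[ 0.966 -0.259 -0.   ]
 [-0.259 -0.966 -0.001]
 [ 0.     0.001 -1.   ]]
```

move_arm:
  motion:
    - [[494,521,0],[0,0,92.4],0]
    - [[494,521,0],[0,0,92.4],0]
    - [[494,521,0],[0,0,92.4],0]
    - [[494,521,0],[0,0,92.4],0]
    - [[494,521,0],[0,0,92.4],0]
    - [[494,521,0],[0,0,92.4],0]
    - [[494,521,0],[0,0,92.4],0]
    - [[494,521,0],[0,0,92.4],0]
    - [[494,521,0],[0,0,92.4],0]
    - [[494,521,0],[0,0,92.4],0]

```text
clock: 0.98
tool_pos: [0.3737, 0.2837, 0.2146]
orientation: [-180.0, 0.0, -86.9]
force: [1.8, 1.2, 0.8]
opening: 0.0873
gripper_force: 0.0
```

```bash
python3 -c "
from h import *
delta([.517,.02,.214],-107.4)"
```

```text
shift [ 271.  -129.     0.5] turn [-1.000e-02  3.000e-02  2.046e+01]
```

move_arm:
  motion:
    - [[271,-129,0],[0,0,20.5],0]
    - [[271,-129,0],[0,0,20.5],0]
    - [[271,-129,0],[0,0,20.5],0]
    - [[271,-129,0],[0,0,20.5],0]
    - [[271,-129,0],[0,0,20.5],0]
    - [[271,-129,0],[0,0,20.5],0]
    - [[271,-129,0],[0,0,20.5],0]
    - [[271,-129,0],[0,0,20.5],0]
    - [[271,-129,0],[0,0,20.5],0]
    - [[271,-129,0],[0,0,20.5],0]

```text
clock: 1.82
tool_pos: [0.5179, 0.0221, 0.214]
orientation: [180.0, -0.0, -107.2]
force: [0.1, 0.3, -0.3]
opening: 0.0877
gripper_force: 0.0
```

Run:
```python
from h import *
from plant import ctrl
import pickle
s=ctrl.snapshot("wrist");o=ctrl.get_obs();pickle.dump((s,o),open("w1.pkl","wb"))
print(o["tool_pos"],o["orientation"],o["joint_pos"].round(1))
cv2.imwrite("pics/w1.png",s["color"])
print(proj(s,[.517,.02,.075],1),proj(s,[.517,.02,0],1),s["cam_to_world"].round(3).tolist())
delta([.517,.02,.214],-107.4)
```

```text
[0.5177513  0.02288717 0.21417529] [ 1.79964492e+02 -1.02896300e-02 -1.07163582e+02] [ 24.2   5.7 -18.9  -0.  -65.4 -41.4]
[281.0887444  197.25488418] [280.98976229 183.02401952] [[-0.955, -0.285, -0.081, 0.496], [0.297, -0.918, -0.262, -0.049], [0.0, -0.275, 0.962, 0.384], [0.0, 0.0, 0.0, 1.0]]
shift [ 3.  -0.1  0.2] turn [ 0.04 -0.01  0.24]
```

View pics/w1.png

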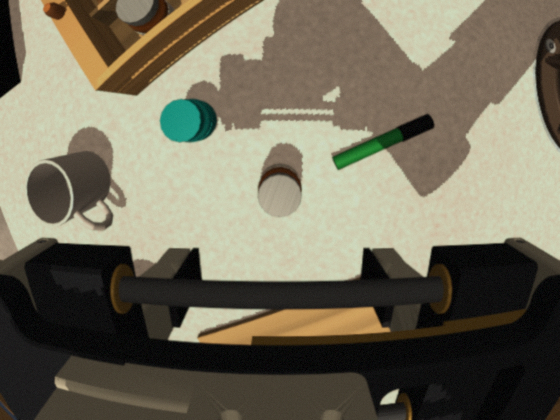

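The wrist view shows the jar cap at about (280,196), where (281,197) was predicted, so the jar is at (0.517, 0.020). Next I descend, grasp and lift.

move_arm:
  motion:
    - [[3,0,40],[0,0,0],0]
    - [[3,0,75],[0,0,0],0]
    - [[3,0,105],[0,0,0],0]
    - [[3,0,130],[0,0,0],0]
    - [[3,0,145],[0,0,0],0]
    - [[3,0,154],[0,0,0],0]
    - [[3,0,154],[0,0,0],0]
    - [[3,0,154],[0,0,0],0]

```text
clock: 2.53
tool_pos: [0.5174, 0.0208, 0.0609]
orientation: [-180.0, -0.0, -107.0]
force: [-0.0, 0.0, 0.7]
opening: 0.0878
gripper_force: 0.0
```

move_arm:
  motion:
    - [[0,0,0],[0,0,0],0.3]
    - [[0,0,0],[0,0,0],0.5]
    - [[0,0,0],[0,0,0],0.7]
    - [[0,0,0],[0,0,0],0.7]
    - [[0,0,0],[0,0,0],0.7]
    - [[0,0,0],[0,0,0],0.7]
    - [[0,0,0],[0,0,0],0.7]

```text
clock: 3.12
tool_pos: [0.5172, 0.0198, 0.0606]
orientation: [-180.0, 0.0, -107.1]
force: [0.2, -0.9, 0.4]
opening: 0.0465
gripper_force: 0.0
```

move_arm:
  motion:
    - [[0,0,0],[0,0,0],0.8]
    - [[0,0,0],[0,0,0],0.8]
    - [[0,0,0],[0,0,0],0.8]
    - [[0,0,0],[0,0,0],0.8]

```text
clock: 3.45
tool_pos: [0.5175, 0.0199, 0.0606]
orientation: [-180.0, 0.0, -107.1]
force: [0.0, 0.5, 0.5]
opening: 0.0405
gripper_force: 30.0
```

move_arm:
  motion:
    - [[0,0,-10],[0,0,0],0.8]
    - [[0,0,-30],[0,0,0],0.8]
    - [[0,0,-60],[0,0,0],0.8]
    - [[0,0,-100],[0,0,0],0.8]
    - [[0,0,-140],[0,0,0],0.8]
    - [[0,0,-165],[0,0,0],0.8]
    - [[0,0,-165],[0,0,0],0.8]
    - [[0,0,-165],[0,0,0],0.8]

```text
clock: 4.12
tool_pos: [0.5174, 0.0202, 0.2272]
orientation: [-179.9, 0.1, -107.1]
force: [0.2, -1.4, -3.1]
opening: 0.041
gripper_force: 30.0
```

Run:
```python
from h import *
from plant import ctrl
s=ctrl.snapshot("scene");w=ctrl.snapshot("wrist")
u=proj(s,ctrl.get_obs()["tool_pos"]).astype(int);print(u)
a=cv2.resize(s["color"][max(0,u[1]-70):u[1]+70,u[0]-70:u[0]+70],(560,560));
b=cv2.resize(w["color"][60:420,150:420],(240,320));c=np.zeros((560,800,3),np.uint8);c[:,:560]=a;c[:320,560:]=b
cv2.imwrite("pics/l1.png",c)
delta([.6236,-.310,.225],-107.4)
```

```text
[300 173]
shift [ 283.5 -199.9   -0.8] turn [ 0.12 -0.03  0.26]
```

View pics/l1.png

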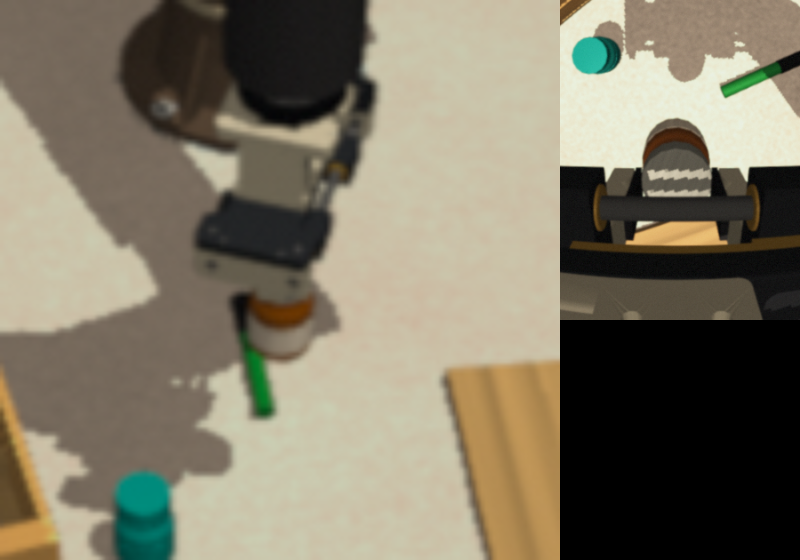

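The jar hangs upright from its cap between the pads. Next I carry it over the empty compartment.

move_arm:
  motion:
    - [[20,-14,0],[0,0,0],0.8]
    - [[50,-35,0],[0,0,0],0.8]
    - [[85,-60,0],[0,0,0],0.8]
    - [[120,-85,0],[0,0,0],0.8]
    - [[155,-109,0],[0,0,0],0.8]
    - [[190,-134,0],[0,0,0],0.8]
    - [[225,-158,0],[0,0,0],0.8]
    - [[250,-176,0],[0,0,0],0.8]
    - [[270,-190,0],[0,0,0],0.8]
    - [[283.5,-200,0],[0,0,0],0.8]

```text
clock: 5.05
tool_pos: [0.624, -0.3125, 0.2219]
orientation: [179.7, -0.0, -107.2]
force: [0.2, 0.1, -3.5]
opening: 0.0411
gripper_force: 30.0
```

move_arm:
  motion:
    - [[0,0,0],[0,0,0],0.8]
    - [[0,0,0],[0,0,0],0.8]
    - [[0,0,0],[0,0,0],0.8]

```text
clock: 5.3
tool_pos: [0.6241, -0.3094, 0.2235]
orientation: [179.8, 0.0, -107.1]
force: [-0.3, 0.1, -2.8]
opening: 0.0409
gripper_force: 30.0
```

Run:
```python
from h import *
from plant import ctrl
import pickle
w=ctrl.snapshot("wrist");t=ctrl.snapshot("top");o=ctrl.get_obs();pickle.dump((w,t,o),open("w2.pkl","wb"))
cv2.imwrite("pics/w2.png",w["color"])
print(o["tool_pos"],o["orientation"])
C=np.array([.5543,-.28,0]);M=R.from_euler("z",17.6,degrees=True).as_matrix()
for n,p in(("thick",(.123,0,.124)),("thin",(-.123,0,.124)),("rim++",(.111,.096,.1)),("rim+-",(.111,-.096,.1)),("rim--",(-.111,-.096,.1)),("rim-+",(-.111,.096,.1)),("o+-",(.135,-.105,.1)),("o--",(-.135,-.105,.1)),("o++",(.135,.105,.1))):
    print(n,proj(w,C+M@p,1).round(1),proj(t,C+M@p).round(1))
delta([.6236,-.310,.225],-107.4)
```

```text
[ 0.62456332 -0.30890979  0.22483993] [ 1.79927735e+02  5.90485070e-03 -1.07070961e+02]
thick [253.4 289.4] [348.3 168.8]
thin [470.1 145.7] [374.8 244.3]
rim++ [315.4 334. ] [319.3 183.2]
rim+- [205.5 195.3] [377.3 165.7]
rim-- [400.9  63.9] [401.5 232.4]
rim-+ [482.1 224.9] [342.1 250.8]
o+- [181.1 201.9] [377.4 157.9]
o-- [414.6  44.6] [406.9 239. ]
o++ [301.7 348.5] [314.1 176.9]
shift [ 1.3  0.6 -0.2] turn [0.07 0.01 0.33]
```

View pics/w2.png

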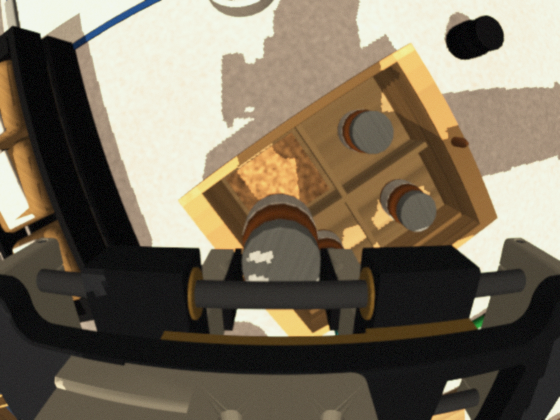

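The predicted crate corners (181,202) and (415,45) match the picture within about 2 px, so the pose is good. Lowering the jar now.

move_arm:
  motion:
    - [[0,0,25],[0,0,0],0.8]
    - [[0,0,50],[0,0,0],0.8]
    - [[0,0,75],[0,0,0],0.8]
    - [[0,0,95],[0,0,0],0.8]
    - [[0,0,115],[0,0,0],0.8]
    - [[0,0,130],[0,0,0],0.8]
    - [[0,0,138],[0,0,0],0.8]
    - [[0,0,142],[0,0,0],0.8]
    - [[0,0,144],[0,0,0],0.8]
    - [[0,0,144],[0,0,0],0.8]

```text
clock: 6.23
tool_pos: [0.6254, -0.3097, 0.0821]
orientation: [-179.9, -0.0, -107.1]
force: [0.2, 0.6, -1.2]
opening: 0.0411
gripper_force: 30.0
```

move_arm:
  motion:
    - [[0,0,1],[0,0,0],0.8]
    - [[0,0,2],[0,0,0],0.8]
    - [[0,0,3],[0,0,0],0.8]
    - [[0,0,4],[0,0,0],0.8]
    - [[0,0,4],[0,0,0],0.8]
    - [[0,0,4],[0,0,0],0.8]
    - [[0,0,4],[0,0,0],0.8]

```text
clock: 6.82
tool_pos: [0.625, -0.31, 0.0776]
orientation: [-180.0, -0.0, -107.1]
force: [0.5, -0.5, -1.8]
opening: 0.041
gripper_force: 30.0
```

move_arm:
  motion:
    - [[0,0,1],[0,0,0],0.8]
    - [[0,0,2],[0,0,0],0.8]
    - [[0,0,3],[0,0,0],0.8]
    - [[0,0,4],[0,0,0],0.8]
    - [[0,0,4],[0,0,0],0.8]
    - [[0,0,4],[0,0,0],0.8]
    - [[0,0,4],[0,0,0],0.8]

```text
clock: 7.4
tool_pos: [0.625, -0.3099, 0.0736]
orientation: [-180.0, -0.0, -107.1]
force: [0.3, 0.5, -1.0]
opening: 0.0413
gripper_force: 30.0
```

move_arm:
  motion:
    - [[0,0,0.5],[0,0,0],0.8]
    - [[0,0,1],[0,0,0],0.8]
    - [[0,0,1],[0,0,0],0.8]
    - [[0,0,1],[0,0,0],0.8]

```text
clock: 7.73
tool_pos: [0.6253, -0.3101, 0.0734]
orientation: [-179.9, -0.0, -107.1]
force: [-1.0, 1.5, 3.6]
opening: 0.0411
gripper_force: 30.0
```

Force went from -2.5 to +3.6 N, so the jar stands on the pad. I release to about 56 mm and lift straight up.

move_arm:
  motion:
    - [[0,0,0],[0,0,0],0.5]
    - [[0,0,0],[0,0,0],0.45]
    - [[0,0,0],[0,0,0],0.4]
    - [[0,0,0],[0,0,0],0.36]
    - [[0,0,0],[0,0,0],0.36]
    - [[0,0,0],[0,0,0],0.36]
    - [[0,0,0],[0,0,0],0.36]

```text
clock: 8.32
tool_pos: [0.6249, -0.3099, 0.0723]
orientation: [180.0, -0.0, -107.1]
force: [0.1, 0.2, 0.2]
opening: 0.0556
gripper_force: 0.0
```

move_arm:
  motion:
    - [[0,0,-5],[0,0,0],0.36]
    - [[0,0,-15],[0,0,0],0.36]
    - [[0,0,-35],[0,0,0],0.36]
    - [[0,0,-65],[0,0,0],0.3]
    - [[0,0,-100],[0,0,0],0.2]
    - [[0,0,-140],[0,0,0],0]
    - [[0,0,-150],[0,0,0],0]
    - [[0,0,-150],[0,0,0],0]

```text
clock: 8.98
tool_pos: [0.6271, -0.3109, 0.2292]
orientation: [-179.5, -0.0, -107.1]
force: [0.9, -0.5, 0.6]
opening: 0.0822
gripper_force: 0.0
```

Run:
```python
from h import *
C=np.array([.5543,-.28,0]);M=R.from_euler("z",17.6,degrees=True).as_matrix()
# pose to look at the crate with its long axis across the wrist image: tool yaw so tool y || crate x
from plant import ctrl
print(ctrl.get_obs()["tool_pos"],ctrl.get_obs()["joint_pos"].round(0))
p,A=tool(ctrl.get_obs());w=ctrl.snapshot("wrist");T=w["cam_to_world"]
print("cam in tool",(A.T@(T[:3,3]-p)).round(4),(A.T@T[:3,:3]).round(3).tolist())
```

```text
[ 0.62710346 -0.3108819   0.22923484] [-10.  22.   5.   0. -72.  -7.]
cam in tool [ 7.480e-02 -1.000e-04 -1.703e-01] [[-0.0, 0.961, 0.275], [1.0, -0.0, 0.0], [0.0, 0.275, -0.961]]
```

```bash
python3 -c "
from h import *
delta([.539,-.232,.262],-72.4)"
```

```text
shift [-49.2 106.1 -36.2] turn [ -0.33  -0.09 -34.71]
```

move_arm:
  motion:
    - [[-10,20,-20],[0,0,-7],0]
    - [[-20,45,-30],[0,0,-14],0]
    - [[-32,70,-33],[0,0,-21],0]
    - [[-42,92,-33],[0,0,-28],0]
    - [[-49,106,-33],[0,0,-34.7],0]
    - [[-49,106,-33],[0,0,-34.7],0]
    - [[-49,106,-33],[0,0,-34.7],0]
    - [[-49,106,-33],[0,0,-34.7],0]
    - [[-49,106,-33],[0,0,-34.7],0]
    - [[-49,106,-33],[0,0,-34.7],0]

```text
clock: 9.87
tool_pos: [0.5383, -0.2322, 0.2548]
orientation: [179.9, 0.0, -72.5]
force: [-0.4, -0.9, 0.4]
opening: 0.0876
gripper_force: 0.0
```

Run:
```python
from h import *
from plant import ctrl
import pickle
w=ctrl.snapshot("wrist");o=ctrl.get_obs();pickle.dump((w,o),open("w3.pkl","wb"))
print(o["tool_pos"],o["orientation"],o["qvel"].round(2))
C=np.array([.5543,-.28,0]);M=R.from_euler("z",17.6,degrees=True).as_matrix()
for p in((.123,0,.124),(-.123,0,.124),(.123,0,.1),(-.123,0,.1)):print(proj(w,C+M@p,1).round(1))
u=[proj(w,C+M@np.array(p),1).astype(int) for p in((.123,0,.118),(-.123,0,.118))]
c=[cv2.resize(w["color"][v[1]-25:v[1]+25,v[0]-25:v[0]+25],(400,400),interpolation=cv2.INTER_CUBIC) for v in u]
print(u)
f=cv2.resize(w["color"][:,:],(267,200));b=np.zeros((600,800,3),np.uint8);b[:400]=np.hstack(c);b[400:,:267]=f
cv2.imwrite("pics/w3.png",b)
```

```text
[ 0.53832128 -0.2322608   0.25484395] [ 1.79944775e+02  1.93090502e-02 -7.24926328e+01] [ 0.13 -0.1  -0.1  -0.04 -0.08  0.11]
[153.1 152.2]
[406.2 151.6]
[161.6 149.9]
[397.8 149.3]
[array([155, 151]), array([403, 150])]
```

View pics/w3.png

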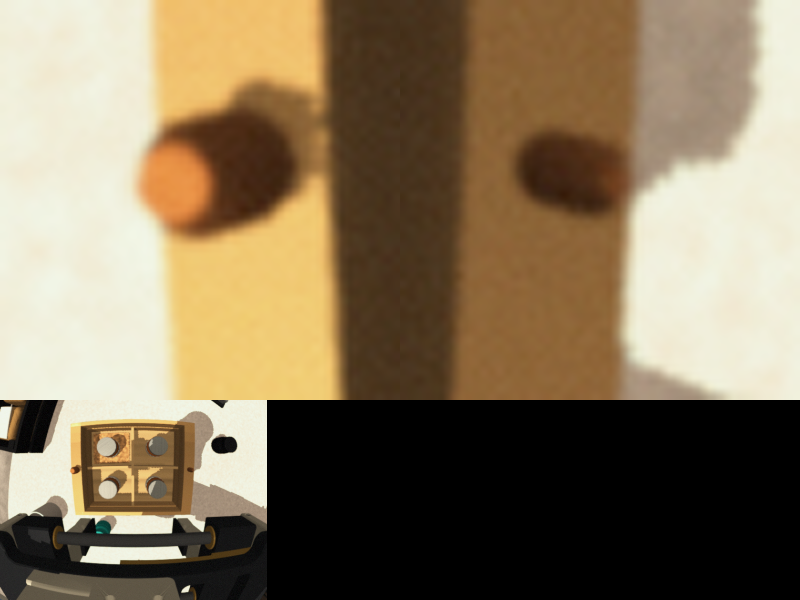

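The jar stands in the far right compartment and all four jars are upright. The thick dowel tip is at wrist px (151.8,148.3), the thin one at about (404.6,147.7). Now the same view over the lid.

move_arm:
  motion:
    - [[-36,-11,0],[0,0,2],0]
    - [[-76,-23,0],[0,0,4],0]
    - [[-116,-35,0],[0,0,6],0]
    - [[-156,-47,0],[0,0,8],0]
    - [[-196,-59,0],[0,0,10],0]
    - [[-236,-72,0],[0,0,12.3],0]
    - [[-276,-85,0],[0,0,12.3],0]
    - [[-316,-97,0],[0,0,12.3],0]
    - [[-356,-110,0],[0,0,12.3],0]
    - [[-392,-121,0],[0,0,12.3],0]

```text
clock: 10.75
tool_pos: [0.535, 0.1806, 0.2554]
orientation: [-180.0, -0.0, -84.8]
force: [1.1, 0.3, -0.2]
opening: 0.0877
gripper_force: 0.0
```

```bash
python3 -c "
from h import *
delta([.535,.338,.143],-84.8)"
```

```text
shift [-156.8  -14.4  112.4] turn [-0.   -0.    0.04]
```

move_arm:
  motion:
    - [[-30,-3,20],[0,0,0],0]
    - [[-62,-6,45],[0,0,0],0]
    - [[-94,-9,70],[0,0,0],0]
    - [[-125,-12,92],[0,0,0],0]
    - [[-145,-14,106],[0,0,0],0]
    - [[-156,-14,112],[0,0,0],0]
    - [[-156,-14,112],[0,0,0],0]
    - [[-156,-14,112],[0,0,0],0]
    - [[-156,-14,112],[0,0,0],0]
    - [[-156,-14,112],[0,0,0],0]

```text
clock: 11.58
tool_pos: [0.5352, 0.3343, 0.1447]
orientation: [-179.9, 0.1, -84.8]
force: [-1.0, -0.3, -0.2]
opening: 0.0874
gripper_force: 0.0
```

Run:
```python
from h import *
from plant import ctrl
import pickle
w=ctrl.snapshot("wrist");o=ctrl.get_obs();pickle.dump((w,o),open("w4.pkl","wb"))
print(o["tool_pos"],o["orientation"],o["qvel"].round(2))
H=[[.6626,.2995,.012],[.4164,.2770,.012]]
G=[.5395,.2882,.048]
u=[proj(w,p,1).astype(int) for p in H+[G]];print(u)
crop=lambda v,r:cv2.resize(w["color"][max(0,v[1]-r):v[1]+r,v[0]-r:v[0]+r],(400,400),interpolation=cv2.INTER_CUBIC)
b=np.zeros((600,800,3),np.uint8);b[:400]=np.hstack([crop(u[0],25),crop(u[1],25)])
g=w["color"][u[2][1]-30:u[2][1]+30,u[2][0]-75:u[2][0]+75];b[400:,300:]=cv2.resize(g,(500,200),interpolation=cv2.INTER_CUBIC)
b[400:,:267]=cv2.resize(w["color"],(267,200));cv2.imwrite("pics/w4.png",b)
```

```text
[0.53517277 0.33436467 0.14470494] [-1.79922691e+02  6.48931332e-02 -8.47810239e+01] [ 0.04  0.03 -0.08 -0.07  0.05 -0.08]
[array([154, 155]), array([407, 155]), array([280, 156])]
```

View pics/w4.png

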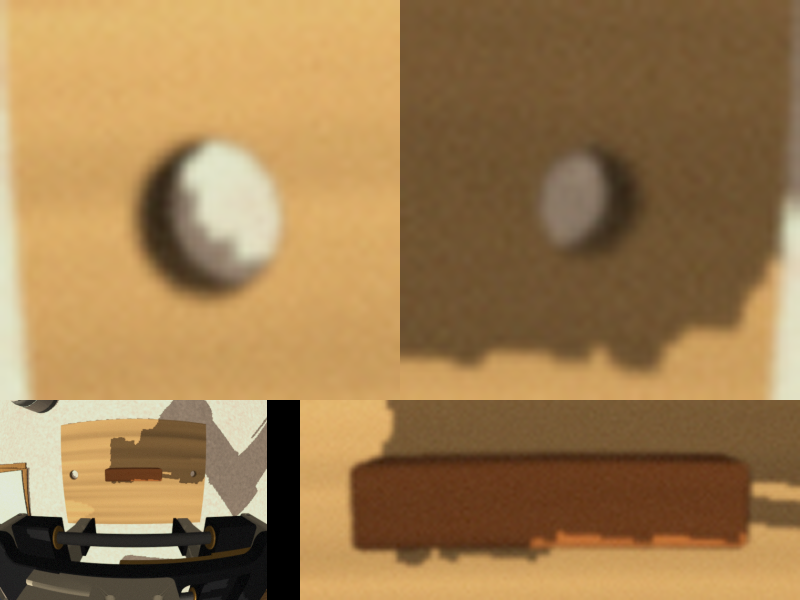

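Run:
```python
from h import *
import pickle
w3,o3=pickle.load(open("w3.pkl","rb"));w4,o4=pickle.load(open("w4.pkl","rb"))
def rep(n,a,b):
    d=a-b;print(n,a.round(4),b.round(4),"mid",((a+b)/2).round(4),"sep",np.linalg.norm(d).round(4),"yaw",np.degrees(np.arctan2(d[1],d[0])).round(2))
rep("dowels",onz(w3,(151.8,148.3),.124,1),onz(w3,(404.6,147.7),.124,1))
rep("holes",onz(w4,(154.9,156.8),.012,1),onz(w4,(405,154.4),.012,1))
print("grip",onz(w4,(280.3,156.9),.048,1))
delta([.5395,.2882,.12],5)
```

```text
dowels [ 0.6738 -0.2462  0.124 ] [ 0.44   -0.3202  0.124 ] mid [ 0.5569 -0.2832  0.124 ] sep 0.2453 yaw 17.56
holes [0.6623 0.3005 0.012 ] [0.4188 0.276  0.012 ] mid [0.5405 0.2882 0.012 ] sep 0.2447 yaw 5.76
grip [0.53980816 0.28832415 0.048     ]
shift [46.4 -0.1 24.7] turn [-1.100e-01 -1.000e-02 -8.978e+01]
```

move_arm:
  motion:
    - [[20,0,0],[0,0,-30],0]
    - [[46,0,0],[0,0,-90.4],0]
    - [[46,0,0],[0,0,-90.4],0]
    - [[46,0,0],[0,0,-90.4],0]
    - [[46,0,0],[0,0,-90.4],0]
    - [[46,0,0],[0,0,-90.4],0]
    - [[46,0,0],[0,0,-90.4],0]
    - [[46,0,0],[0,0,-90.4],0]
    - [[46,0,0],[0,0,-90.4],0]
    - [[46,0,0],[0,0,-90.4],0]

```text
clock: 12.47
tool_pos: [0.5392, 0.2886, 0.1446]
orientation: [-179.9, -0.1, -12.8]
force: [0.1, 0.6, 1.0]
opening: 0.0875
gripper_force: 0.0
```

```bash
python3 -c "
from h import *
delta([.540,.2883,.10],5.6)"
```

```text
shift [ 0.8  0.1 44.6] turn [ -0.07  -0.06 -18.41]
```

move_arm:
  motion:
    - [[1,0,15],[0,0,-7],0]
    - [[1,0,30],[0,0,-14],0]
    - [[1,0,40],[0,0,-18.4],0]
    - [[1,0,44],[0,0,-18.4],0]
    - [[1,0,44],[0,0,-18.4],0]
    - [[1,0,44],[0,0,-18.4],0]
    - [[1,0,44],[0,0,-18.4],0]

```text
clock: 13.05
tool_pos: [0.5404, 0.2892, 0.1006]
orientation: [-179.9, -0.1, 5.2]
force: [0.2, 0.9, -0.5]
opening: 0.0876
gripper_force: 0.0
```

```bash
python3 -c "
from h import *
delta([.540,.2883,.037],5.6)"
```

```text
shift [-0.6  0.9 63.6] turn [-0.05 -0.08 -0.42]
```

move_arm:
  motion:
    - [[-0.5,0.8,20],[0,0,-0.4],0]
    - [[-0.5,0.8,40],[0,0,-0.4],0]
    - [[-0.5,0.8,55],[0,0,-0.4],0]
    - [[-0.5,0.8,61],[0,0,-0.4],0]
    - [[-0.5,0.8,63],[0,0,-0.4],0]
    - [[-0.5,0.8,63],[0,0,-0.4],0]
    - [[-0.5,0.8,63],[0,0,-0.4],0]

```text
clock: 13.63
tool_pos: [0.54, 0.2887, 0.0376]
orientation: [-180.0, -0.1, 5.7]
force: [0.8, -0.4, -0.7]
opening: 0.0876
gripper_force: 0.0
```

move_arm:
  motion:
    - [[0,0,0],[0,0,0],0.5]
    - [[0,0,0],[0,0,0],0.65]
    - [[0,0,0],[0,0,0],0.8]
    - [[0,0,0],[0,0,0],1]
    - [[0,0,0],[0,0,0],1]
    - [[0,0,0],[0,0,0],1]
    - [[0,0,0],[0,0,0],1]
    - [[0,0,0],[0,0,0],1]
    - [[0,0,0],[0,0,0],1]
    - [[0,0,0],[0,0,0],1]

```text
clock: 14.47
tool_pos: [0.5394, 0.2881, 0.0364]
orientation: [180.0, 0.0, 5.7]
force: [-0.3, -0.1, 0.3]
opening: 0.0265
gripper_force: 0.0
```

move_arm:
  motion:
    - [[0,0,0],[0,0,0],1]
    - [[0,0,0],[0,0,0],1]
    - [[0,0,0],[0,0,0],1]
    - [[0,0,0],[0,0,0],1]
    - [[0,0,0],[0,0,0],1]

```text
clock: 14.88
tool_pos: [0.5394, 0.2882, 0.0365]
orientation: [-180.0, -0.0, 5.7]
force: [0.6, -0.8, -0.2]
opening: 0.0008
gripper_force: 0.0
```

move_arm:
  motion:
    - [[0,0,-5],[0,0,0],1]
    - [[0,0,-15],[0,0,0],1]
    - [[0,0,-35],[0,0,0],1]
    - [[0,0,-60],[0,0,0],1]
    - [[0,0,-90],[0,0,0],1]
    - [[0,0,-120],[0,0,0],1]
    - [[0,0,-150],[0,0,0],1]
    - [[0,0,-165],[0,0,0],1]
    - [[0,0,-170],[0,0,0],1]
    - [[0,0,-170],[0,0,0],1]

```text
clock: 15.72
tool_pos: [0.54, 0.2886, 0.2091]
orientation: [-179.9, -0.2, 5.7]
force: [0.1, 0.5, 0.1]
opening: 0.0009
gripper_force: 0.0
```

```bash
python3 -c "
from h import *
delta([.556,-.283,.206],17.4)"
```

```text
shift [-40.9 570.4   1.6] turn [ -0.12  -0.2  -11.7 ]
```

The fingers closed fully on nothing, so I'm looking.

Run:
```python
from h import *
from plant import ctrl
import pickle
w=ctrl.snapshot("wrist");t=ctrl.snapshot("top");s=ctrl.snapshot("scene");o=ctrl.get_obs();pickle.dump((w,t,s,o),open("w5.pkl","wb"))
b=np.zeros((600,800,3),np.uint8);b[:300,:400]=cv2.resize(w["color"],(400,300));b[:300,400:]=cv2.resize(s["color"][150:300,300:500],(400,300))
b[300:,:400]=cv2.resize(t["color"][150:300,80:280],(400,300))
cv2.imwrite("pics/w5.png",b)
```

```text
(no output)
```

View pics/w5.png

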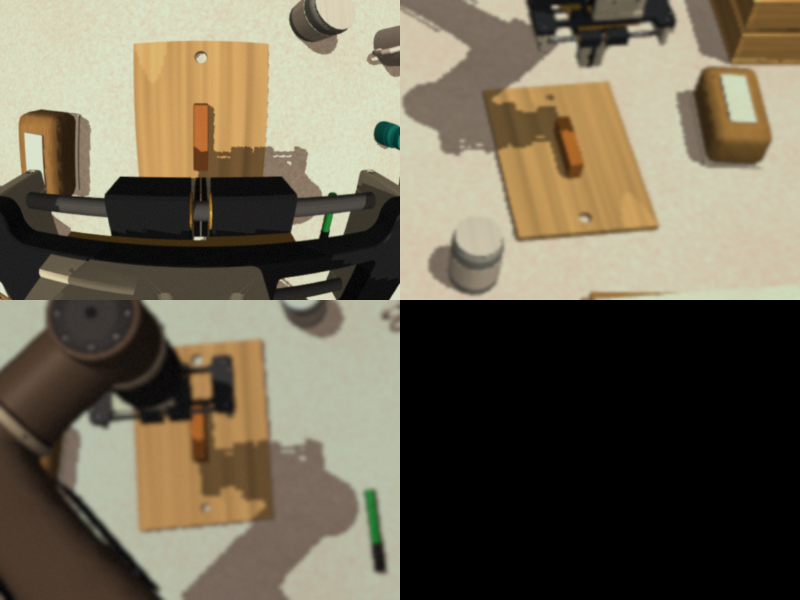

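Run:
```python
from h import *
import pickle
w,t,s,o=pickle.load(open("w5.pkl","rb"));print(o["tool_pos"],o["opening"])
p,M=tool(o)
for k in(-.04,-.02,0,.019):
    q=p+M@[0,0,k];print(k,"scene",proj(s,q).round(1),"top",proj(t,q).round(1),"wrist",proj(w,q,1).round(1))
g=cv2.cvtColor(s["color"],cv2.COLOR_BGR2GRAY)
print(g[164:194:1,386:412:2])
gw=cv2.cvtColor(w["color"],cv2.COLOR_BGR2GRAY)
print(gw[228:300:3,256:306:3])
```

```text
[0.53869326 0.28771079 0.20535951] 0.00048116890093768245
-0.04 scene [394.9 174.5] top [166.7 200.8] wrist [280.6 288.6]
-0.02 scene [393.7 179.4] top [168.1 202.3] wrist [280.7 270.2]
0 scene [392.5 184.3] top [169.5 203.8] wrist [280.9 255.3]
0.019 scene [391.4 188.8] top [170.8 205.2] wrist [281.  243.6]
[[ 42  26  60  61  61  59  53  46  32  34  31  32  36]
 [ 63  20  42  38  40  41  39  28  29  34  36  36  37]
 [ 87  28  35  35  34  36  37  35  51  36  38  38  37]
 [ 94  49  43  38  38  38  38  51  65  38  38  38  37]
 [ 94  77  49  38  38  37  36  46  61  42  31  33  30]
 [ 89  82  46  30  31  29  26  36  48  32  24  23  23]
 [119  87  38  22  23  23  21  40  47  24  21  20  20]
 [192 123  27  21  22  19  22  55  56  22  24  25  34]
 [208 142  28  22  23  22  29  72  68  68  94 101 107]
 [204 145  39  48  50  30  49  88  83 140 178 185 186]
 [202 140  66  89  88  40  69  95 109 185 201 202 201]
 [202 135  84  99  94  33  79  97 137 201 201 200 200]
 [200 118  86  98  88  29  84  97 162 203 202 203 201]
 [198 109  87  98  65  28  84 102 181 202 202 202 201]
 [199 107  87  95  4
[... 1865 characters left out ...]
 11  22  43  55   2   3  44  15  10  26  60  50  17   6  15]
 [ 14  10  14  25  50  56   1   7  60  13   9  29  67  75  13  15  13]
 [ 26  30  29  28  52  49   6  11  60  14  14  20  69  87  25  26  28]
 [ 29  24  29  38  52  39  14   7  79  19  12  17  61 101  28  28  29]
 [ 34  30  30  40  55  21  23  24  36  26  23  29  56 115  31  33  33]
 [ 31  33  35  49  56  27  31  45  44  44  43  46  62 122  31  30  29]
 [ 31  34  33  47  59  30  49  60  59  58  58  60  72 135  31  32  32]
 [ 31  31  30  49  57  39  68  68  66  68  71  69  76 140  31  34  30]
 [ 34  28  33  50  67  46  73  74  76  73  74  74  81 149  35  30  30]
 [ 31  32  32  54  60  58  79  74  76  76  74  80  89 185  33  34  31]]
```

The wrist and scene pictures put the real fingertips about 10–15 mm behind the reported TCP instead of 19 mm ahead. That explains closing above the bar and gripping the jar by its cap only. The lid hasn't moved, so I'll retry deeper and watch the force.

move_arm:
  motion:
    - [[0,0,0],[0,0,0],0.3]
    - [[0,0,10],[0,0,0],0.3]
    - [[0,0,35],[0,0,0],0.3]
    - [[0,0,60],[0,0,0],0.3]
    - [[0,0,90],[0,0,0],0.3]
    - [[0,0,115],[0,0,0],0.3]
    - [[0,0,130],[0,0,0],0.3]
    - [[0,0,135],[0,0,0],0.3]
    - [[0,0,135],[0,0,0],0.3]
    - [[0,0,135],[0,0,0],0.3]

```text
clock: 16.7
tool_pos: [0.5396, 0.2882, 0.0714]
orientation: [180.0, 0.0, 5.7]
force: [0.1, 0.5, -0.1]
opening: 0.0592
gripper_force: 0.0
```

```bash
python3 -c "
from h import *
from plant import ctrl
delta([.540,.2884,.036],5.6);print(ctrl.get_obs()['opening'],ctrl.get_obs()['tool_pos'])"
```

```text
shift [ 0.5 -0.2 35.4] turn [0.03 0.01 0.11]
0.05920132983503762 [0.53956834 0.28815516 0.07139235]
```

move_arm:
  motion:
    - [[0,0,20],[0,0,0],0.3]
    - [[0,0,34],[0,0,0],0.3]
    - [[0,0,40],[0,0,0],0.3]
    - [[0,0,44],[0,0,0],0.3]
    - [[0,0,47],[0,0,0],0.3]
    - [[0,0,50],[0,0,0],0.3]
    - [[0,0,50],[0,0,0],0.3]

```text
clock: 17.28
tool_pos: [0.5396, 0.2883, 0.0217]
orientation: [-180.0, -0.0, 5.7]
force: [-0.2, 0.0, -0.0]
opening: 0.0614
gripper_force: 0.0
```

move_arm:
  motion:
    - [[0,0,2],[0,0,0],0.3]
    - [[0,0,4],[0,0,0],0.3]
    - [[0,0,5],[0,0,0],0.3]
    - [[0,0,5],[0,0,0],0.3]

```text
clock: 17.62
tool_pos: [0.5393, 0.2881, 0.0163]
orientation: [180.0, 0.0, 5.7]
force: [0.8, 0.2, -0.5]
opening: 0.0612
gripper_force: 0.0
```

No contact at 0.016 confirms the fingertip offset. Closing.

move_arm:
  motion:
    - [[0,0,0],[0,0,0],0.6]
    - [[0,0,0],[0,0,0],0.8]
    - [[0,0,0],[0,0,0],1]
    - [[0,0,0],[0,0,0],1]
    - [[0,0,0],[0,0,0],1]
    - [[0,0,0],[0,0,0],1]
    - [[0,0,0],[0,0,0],1]
    - [[0,0,0],[0,0,0],1]
    - [[0,0,0],[0,0,0],1]
    - [[0,0,0],[0,0,0],1]

```text
clock: 18.45
tool_pos: [0.5394, 0.2883, 0.0165]
orientation: [-180.0, -0.0, 5.7]
force: [-0.3, 1.5, 0.3]
opening: 0.0217
gripper_force: 30.0
```

move_arm:
  motion:
    - [[0,0,-2],[0,0,0],1]
    - [[0,0,-6],[0,0,0],1]
    - [[0,0,-14],[0,0,0],1]
    - [[0,0,-28],[0,0,0],1]
    - [[0,0,-48],[0,0,0],1]
    - [[0,0,-72],[0,0,0],1]
    - [[0,0,-98],[0,0,0],1]
    - [[0,0,-125],[0,0,0],1]
    - [[0,0,-148],[0,0,0],1]
    - [[0,0,-165],[0,0,0],1]

```text
clock: 19.28
tool_pos: [0.5396, 0.2882, 0.1845]
orientation: [-179.9, -0.1, 5.7]
force: [0.2, -0.1, -4.0]
opening: 0.0219
gripper_force: 30.0
```

move_arm:
  motion:
    - [[0,0,-10],[0,0,0],1]
    - [[0,0,-13],[0,0,0],1]
    - [[0,0,-13],[0,0,0],1]
    - [[0,0,-13],[0,0,0],1]

```text
clock: 19.62
tool_pos: [0.5386, 0.2877, 0.1932]
orientation: [180.0, 0.1, 5.7]
force: [-0.2, -1.1, -5.8]
opening: 0.0221
gripper_force: 30.0
```

```bash
cat > lidchk.py <<'E'
from h import *
from plant import ctrl
import pickle,sys
w=ctrl.snapshot("wrist");o=ctrl.get_obs();pickle.dump((w,o),open(sys.argv[1]+".pkl","wb"))
p,M=tool(o);print(p.round(4),o["orientation"].round(2),o["opening"],o["force"].round(1),o["joint_pos"].round(0))
# wide hole expected: top of board 12 mm above underside; reference grasp tool z .0165 with underside at 0
g=M.T@(R.from_euler("z",o["orientation"][2]-5.7,degrees=True).apply([.6623-.5394,.3005-.2883,0]))
q=p+M@np.array([g[0],g[1],.0165-.012]);print("hole pred",proj(w,q,1).round(1))
def tl(px): # pixel -> tool xy on plane of lid top
    return (M.T@(onz(w,px,q[2],1)-p)*1e3).round(1)
np.save("tl.npy",q)
u=proj(w,q,1).astype(int);g=cv2.cvtColor(w["color"],cv2.COLOR_BGR2GRAY).astype(int)
print("ref tool",(M.T@(q-p)*1e3).round(1));h=cv2.cvtColor(w["color"],cv2.COLOR_BGR2HSV)
y0=max(0,u[1]-30);C=w["color"][y0:u[1]+30,u[0]-30:u[0]+30].astype(int);med=np.median(C.reshape(-1,3),0)
m=np.zeros(g.shape,bool);m[y0:u[1]+30,u[0]-30:u[0]+30]=abs(C-med).sum(2)>80
b=blob(m,(u[0]-30,y0,u[0]+30,u[1]+30));x,y,W,Hh,A=b[1];c=(x+(W-1)/2,y+(Hh-1)/2);print("hole seen",c,b[1],tl(c))
E
python3 lidchk.py l2; python3 -c "
from h import *
delta([.5558,-.2833,.20],17.5)"
```

```text
[0.5386 0.2876 0.1929] [1.7993e+02 1.3000e-01 5.6800e+00] 0.02187785977070342 [-0.1 -0.3 -5.3] [ 46.  15.  -9.  -0. -65.  49.]
hole pred [279.6  32.8]
ref tool [1.235e+02 1.000e-01 4.500e+00]
hole seen (np.float64(280.5), np.float64(31.5)) [ 262   15   38   34 1013] [124.3   0.6   4.5]
shift [-39.4 569.8  -6.3] turn [  0.06   0.14 -11.82]
```

The lid is held level, with the wide hole within about 1 mm of prediction at (280,32). Carrying it to the crate.

move_arm:
  motion:
    - [[-1,12,-3],[0,0,0],1]
    - [[-3,35,-6],[0,0,0],1]
    - [[-5,65,-7],[0,0,0],1]
    - [[-7,98,-7],[0,0,-1],1]
    - [[-9,132,-7],[0,0,-2],1]
    - [[-12,166,-7],[0,0,-3],1]
    - [[-14,200,-7],[0,0,-4],1]
    - [[-16,234,-7],[0,0,-5],1]
    - [[-18,266,-7],[0,0,-6],1]
    - [[-21,298,-7],[0,0,-7],1]

```text
clock: 20.5
tool_pos: [0.5472, -0.0126, 0.2006]
orientation: [180.0, 0.1, 12.7]
force: [-0.1, 0.1, -4.8]
opening: 0.0215
gripper_force: 30.0
```

```bash
python3 -c "
from h import *
delta([.5558,-.2833,.20],17.5)"
```

```text
shift [-51.4 265.9   0.7] turn [ 0.    0.09 -4.76]
```

move_arm:
  motion:
    - [[-6,34,0],[0,0,-0.6],1]
    - [[-13,68,0],[0,0,-1.2],1]
    - [[-20,104,0],[0,0,-2],1]
    - [[-27,140,0],[0,0,-2.8],1]
    - [[-34,175,0],[0,0,-3.5],1]
    - [[-40,207,0],[0,0,-4.2],1]
    - [[-45,234,0],[0,0,-4.8],1]
    - [[-49,252,0],[0,0,-4.8],1]
    - [[-51,262,0],[0,0,-4.8],1]
    - [[-51.4,266,0],[0,0,-4.8],1]

```text
clock: 21.33
tool_pos: [0.5553, -0.2829, 0.2001]
orientation: [-179.9, 0.1, 17.4]
force: [0.1, 1.1, -5.7]
opening: 0.0216
gripper_force: 30.0
```

move_arm:
  motion:
    - [[0,0,0],[0,0,0],1]
    - [[0,0,0],[0,0,0],1]
    - [[0,0,0],[0,0,0],1]
    - [[0,0,0],[0,0,0],1]

```text
clock: 21.67
tool_pos: [0.5566, -0.2802, 0.2016]
orientation: [-180.0, -0.0, 17.6]
force: [0.1, -0.0, -4.4]
opening: 0.0217
gripper_force: 30.0
```

```bash
python3 lidchk.py l3; python3 -c "
from h import *
delta([.5558,-.2833,.165],17.5)"
```

```text
[ 0.5566 -0.2803  0.2017] [ 1.800e+02 -2.000e-02  1.758e+01] 0.022003996963719054 [ 0.5 -0.1 -3.7] [ -9.  16.  -7.  -0. -67. 116.]
hole pred [279.7  32.2]
ref tool [1.235e+02 1.000e-01 4.500e+00]
hole seen (np.float64(280.5), np.float64(31.0)) [ 262   14   38   35 1019] [124.2   0.5   4.5]
shift [-1.7  2.6 36.7] turn [ 0.   -0.02  0.08]
```

move_arm:
  motion:
    - [[-1,1,10],[0,0,0.1],1]
    - [[-1.7,2.6,20],[0,0,0.1],1]
    - [[-1.7,2.6,30],[0,0,0.1],1]
    - [[-1.7,2.6,38],[0,0,0.1],1]
    - [[-1.7,2.6,44],[0,0,0.1],1]
    - [[-1.7,2.6,48],[0,0,0.1],1]
    - [[-1.7,2.6,50],[0,0,0.1],1]
    - [[-1.7,2.6,50],[0,0,0.1],1]
    - [[-1.7,2.6,50],[0,0,0.1],1]
    - [[-1.7,2.6,50],[0,0,0.1],1]

```text
clock: 22.55
tool_pos: [0.5559, -0.2844, 0.152]
orientation: [180.0, -0.0, 17.4]
force: [-0.1, -0.2, -5.2]
opening: 0.0212
gripper_force: 30.0
```

```bash
python3 lidchk.py l4
python3 - <<'E'
from h import *
import pickle
delta([.5558,-.2833,.15],17.5)
w,o=pickle.load(open("l4.pkl","rb"));print("tip pred",proj(w,[.6738,-.2462,.124],1).round(1))
np.set_printoptions(linewidth=250)
H=cv2.cvtColor(w["color"],cv2.COLOR_BGR2HSV).astype(int);print(H[12:52:2,260:302:2,0]);print(H[12:52:2,260:302:2,1]);print(H[12:52:2,260:302:2,2])
E
```

```text
[ 0.5559 -0.2844  0.1521] [ 1.7997e+02 -5.0000e-02  1.7400e+01] 0.02160103475929751 [-0.2  0.6 -5.3] [ -9.  18. -11.   0. -61. 117.]
hole pred [279.5  32.2]
ref tool [1.235e+02 1.000e-01 4.500e+00]
hole seen (np.float64(280.5), np.float64(31.0)) [ 262   14   38   35 1022] [124.2   0.6   4.5]
shift [ 0.2 -1.   2. ] turn [ 0.03 -0.05 -0.1 ]
tip pred [277.6  42. ]
[[18 18 18 18 19 18 18 18 18 19 19 19 18 18 18 18 18 18 18 18 19]
 [18 18 18 18 18 19 19 18 18 18 17 17 17 17 18 18 18 18 18 19 18]
 [18 18 18 18 18 17 17 18 16 17 17 17 17 16 17 17 18 18 18 18 19]
 [18 18 19 18 17 17 16 19 15 18 15 15 15 17 15 17 17 17 18 18 19]
 [18 19 18 17 16 17 17 17 17 17 17 19 17 17 17 16 16 17 18 18 19]
 [18 18 17 16 16 15 16 19 27 25 22 23 26 23 21 18 16 17 17 18 18]
 [18 18 17 17 15 22 33 34 33 30 28 29 29 30 32 27 16 17 17 18 18]
 [18 17 16 16 22 36 38 34 33 29 30 29 27 30 35 34 28 17 16 17 18]
 [18 17 17 19 30 33 33 31 31 31 33 30 28 30 32 32 30 23 16 17 17]
 [18 17 17 24 30 31 30 30 29 30 30 28 28 28 28 29 30 28 23 17 18]
 [18 18 20 25 29 29 30 29 24 24 25 27 27 26 27 28 31 30 24 18 18]
 [18 17 16
[... 3366 characters left out ...]
17]
 [226 189 124 134 122  96 112 121 118 122 123 134 138 102 129 131 133 131 129 170 224]
 [229 214 163 124  87 104 120 120 121 124 120 157 209 105  96 131 134 132 143 201 228]
 [228 227 183 124  81 115 123 119 124 134 146 200 218 132  81 126 135 134 172 217 230]
 [229 230 222 171  98 112 118 123 135 217 222 218 211 115  72 112 133 162 210 227 229]
 [229 229 231 217 173 121 121 123 151 224 222 221 196  86  67  99 164 209 224 229 231]
 [230 229 230 229 224 203 161 138 180 224 219 195 113  73 106 168 216 226 227 228 231]
 [229 228 231 230 230 230 226 209 206 218 189 162 157 189 210 223 226 227 228 229 230]
 [228 227 229 230 231 232 231 231 230 230 230 230 229 229 226 226 227 226 227 227 229]]
```

Through the wide hole, the thick dowel tip is at about (278,42), matching the predicted (277.6,42). The fine correction is tool y about -1.1 mm and turn -0.3°. Then I lower in steps, watching the force.

move_arm:
  motion:
    - [[0,-1.1,0],[0,0,-0.3],1]
    - [[0,-1.1,0],[0,0,-0.3],1]
    - [[0,-1.1,0],[0,0,-0.3],1]
    - [[0,-1.1,3],[0,0,-0.3],1]
    - [[0,-1.1,6],[0,0,-0.3],1]
    - [[0,-1.1,9],[0,0,-0.3],1]
    - [[0,-1.1,10],[0,0,-0.3],1]
    - [[0,-1.1,10],[0,0,-0.3],1]
    - [[0,-1.1,10],[0,0,-0.3],1]

```text
clock: 23.35
tool_pos: [0.5552, -0.2832, 0.1413]
orientation: [-180.0, 0.0, 17.7]
force: [0.9, -0.5, -5.0]
opening: 0.0217
gripper_force: 30.0
```

```bash
cat > off.py <<'E'
from h import *
from plant import ctrl
o=ctrl.get_obs();p,M=tool(o);print(p.round(4),o["orientation"].round(2),o["force"].round(1))
for n,d,h in(("wide",[.6738,-.2462],(123.7,.3)),("narrow",[.44,-.3202],(-121.2,.3))):
    e=M.T@(np.array([*d,p[2]])-p)*1e3;print(n,"dowel-hole in tool xy",(e[:2]-h).round(2))
E
python3 off.py
```

```text
[ 0.5552 -0.2832  0.1413] [-1.7999e+02  2.0000e-02  1.7700e+01] [ 0.9 -0.5 -5. ]
wide dowel-hole in tool xy [0.55 0.52]
narrow dowel-hole in tool xy [ 0.22 -0.07]
```

move_arm:
  motion:
    - [[0.4,0.2,1],[0,0,0.1],1]
    - [[0.4,0.2,3],[0,0,0.1],1]
    - [[0.4,0.2,5],[0,0,0.1],1]
    - [[0.4,0.2,7],[0,0,0.1],1]
    - [[0.4,0.2,8],[0,0,0.1],1]
    - [[0.4,0.2,8],[0,0,0.1],1]
    - [[0.4,0.2,8],[0,0,0.1],1]

```text
clock: 23.93
tool_pos: [0.5556, -0.2833, 0.1334]
orientation: [-180.0, 0.0, 17.6]
force: [0.3, 1.0, -5.4]
opening: 0.0216
gripper_force: 30.0
```

```bash
python3 off.py
```

```text
[ 0.5556 -0.2833  0.1334] [-1.80e+02  1.00e-02  1.76e+01] [ 0.3  1.  -5.4]
wide dowel-hole in tool xy [0.17 0.09]
narrow dowel-hole in tool xy [-0.17 -0.08]
```

No contact force, and the underside is about 7 mm below the tips. Continuing down.

move_arm:
  motion:
    - [[0,0,1.5],[0,0,0],1]
    - [[0,0,3],[0,0,0],1]
    - [[0,0,4.5],[0,0,0],1]
    - [[0,0,6],[0,0,0],1]
    - [[0,0,7.5],[0,0,0],1]
    - [[0,0,8],[0,0,0],1]
    - [[0,0,8],[0,0,0],1]

```text
clock: 24.52
tool_pos: [0.5556, -0.2833, 0.1252]
orientation: [-180.0, 0.0, 17.6]
force: [0.1, -0.2, -5.3]
opening: 0.0216
gripper_force: 30.0
```

move_arm:
  motion:
    - [[0,0,1],[0,0,0],1]
    - [[0,0,2],[0,0,0],1]
    - [[0,0,3],[0,0,0],1]
    - [[0,0,4],[0,0,0],1]
    - [[0,0,5],[0,0,0],1]
    - [[0,0,5],[0,0,0],1]
    - [[0,0,5],[0,0,0],1]

```text
clock: 25.1
tool_pos: [0.5557, -0.2833, 0.1204]
orientation: [-180.0, 0.0, 17.6]
force: [0.1, 0.0, -5.4]
opening: 0.0218
gripper_force: 30.0
```

move_arm:
  motion:
    - [[0,0,1],[0,0,0],1]
    - [[0,0,2],[0,0,0],1]
    - [[0,0,3],[0,0,0],1]
    - [[0,0,3.5],[0,0,0],1]
    - [[0,0,3.5],[0,0,0],1]
    - [[0,0,3.5],[0,0,0],1]

```text
clock: 25.6
tool_pos: [0.5557, -0.2833, 0.1169]
orientation: [-180.0, 0.0, 17.6]
force: [0.2, 0.5, -5.1]
opening: 0.0218
gripper_force: 30.0
```

move_arm:
  motion:
    - [[0,0,0.4],[0,0,0],1]
    - [[0,0,0.8],[0,0,0],1]
    - [[0,0,0.8],[0,0,0],1]
    - [[0,0,0.8],[0,0,0],1]

```text
clock: 25.93
tool_pos: [0.5558, -0.2833, 0.1165]
orientation: [180.0, -0.0, 17.6]
force: [-0.6, 1.3, -1.8]
opening: 0.0221
gripper_force: 30.0
```

Contact at the expected height, so the lid sits on the rim. I press very slightly, then release and retreat upward.

move_arm:
  motion:
    - [[0,0,0.4],[0,0,0],1]
    - [[0,0,0.7],[0,0,0],1]
    - [[0,0,0.7],[0,0,0],1]

```text
clock: 26.18
tool_pos: [0.5558, -0.2833, 0.1165]
orientation: [180.0, -0.0, 17.6]
force: [-3.3, 2.3, 4.5]
opening: 0.0216
gripper_force: 30.0
```

move_arm:
  motion:
    - [[0,0,0],[0,0,0],0.65]
    - [[0,0,0],[0,0,0],0.55]
    - [[0,0,0],[0,0,0],0.5]
    - [[0,0,0],[0,0,0],0.4]
    - [[0,0,0],[0,0,0],0.4]
    - [[0,0,0],[0,0,0],0.4]
    - [[0,0,0],[0,0,0],0.4]

```text
clock: 26.77
tool_pos: [0.5557, -0.2833, 0.1154]
orientation: [180.0, 0.0, 17.6]
force: [1.1, -0.6, 0.7]
opening: 0.0521
gripper_force: 0.0
```

move_arm:
  motion:
    - [[0,0,-5],[0,0,0],0.4]
    - [[0,0,-15],[0,0,0],0.4]
    - [[0,0,-35],[0,0,0],0.4]
    - [[0,0,-60],[0,0,0],0.4]
    - [[0,0,-85],[0,0,0],0.4]
    - [[0,0,-105],[0,0,0],0.4]
    - [[0,0,-115],[0,0,0],0.4]
    - [[0,0,-120],[0,0,0],0.4]
    - [[0,0,-120],[0,0,0],0.4]
    - [[0,0,-120],[0,0,0],0.4]

```text
clock: 27.6
tool_pos: [0.5552, -0.283, 0.2346]
orientation: [-180.0, 0.0, 17.6]
force: [0.2, -0.4, -0.4]
opening: 0.0524
gripper_force: 0.0
```

Run:
```python
from h import *
from plant import ctrl
w=ctrl.snapshot("wrist");t=ctrl.snapshot("top");s=ctrl.snapshot("scene")
b=np.zeros((600,800,3),np.uint8);b[:300,:400]=cv2.resize(w["color"],(400,300));b[:300,400:]=cv2.resize(s["color"][150:300,100:300],(400,300),interpolation=cv2.INTER_CUBIC)
b[300:,:400]=cv2.resize(t["color"][90:300,220:500],(400,300));b[300:,400:]=cv2.resize(s["color"],(400,300))
cv2.imwrite("pics/fin.png",b)
C=np.array([.5569,-.2832,.112]);M=R.from_euler("z",17.56,degrees=True).as_matrix()
for c in((.15,.108,0),(.15,-.108,0),(-.15,-.108,0),(-.15,.108,0)):
    print("lid corner scene crop",((proj(s,C+M@c)-[100,150])*2+[400,0]).round(0))
```

```text
lid corner scene crop [693. 178.]
lid corner scene crop [542. 215.]
lid corner scene crop [509.  67.]
lid corner scene crop [644.  38.]
```

View pics/fin.png

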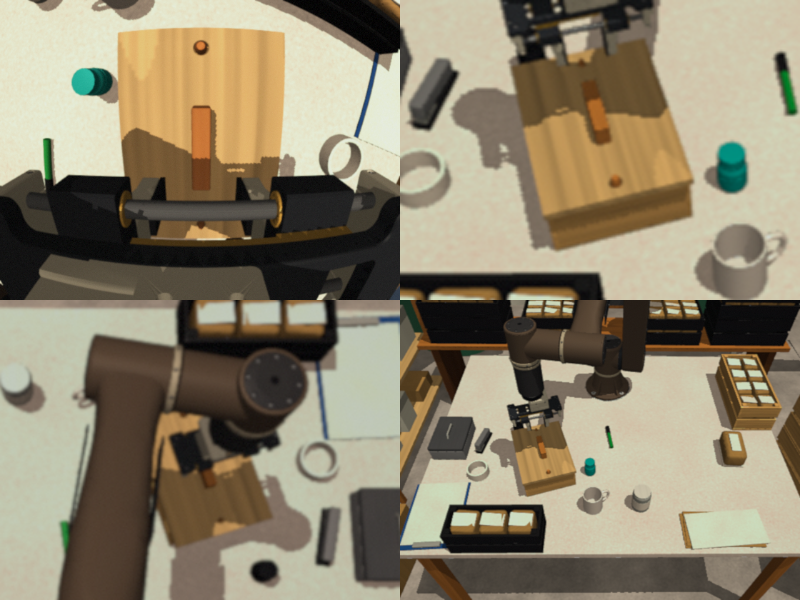

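The lid lies flush, with corners at about (692,180), (545,215) and (513,66) where (693,178), (542,215) and (509,67) were predicted for rim height. The thick dowel shows through the wide hole at (201,47). The bystanders are undisturbed and the gripper is clear, so I'm handing in.

```bash
python3 -c "
from plant import ctrl
print(ctrl.close_job())"
```

```text
the job is handed in; nothing more can be done
None
```

The loose jar stands upright in the crate's empty compartment, the lid lies flush on the rim over both dowels, and the job was handed in at about 28 s.

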